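# Point out the blown capacitor and its replacement

## Robot

A 6-joint arm with a two-finger parallel gripper is mounted at the origin on the work surface. World frame = base frame: x ahead of the robot, y to its left, z up, the work surface at z = 0. Lengths are in mm, angles in rad, forces in N, time in s.
With the tool pointing down it reaches from about 300 to 775 mm from the base axis. Payload 14.6 kg.
Tool frame: the origin (TCP) lies midway between the tips of the shut fingers; the grasp point (between the pads) lies 19 mm behind it; z points along the fingers, y is the direction in which the jaws open and shut (so a half turn about z gives the same grasp; the last joint's range is limited). The gripper opens to 94 mm and grips with 3 to 60 N. Pads are 16 mm wide; open, the fingers measure 119 mm over their backs; the gripper's body (75 mm by 177 mm) begins 78 mm behind the grasp point.
Start: joints at [1.23, 0.3, 1.521, -0, 1.321, -0.067], TCP at [148.713, 529.503, 205.446] pointing down, gripper open.
Joint ranges: [-3.03, 3.03], [-0.79, 2.21], [0.23, 2.52], [-1.04, 4.18], [0, 3.07], [-2.55, 2.55]. Speed limits (rad/s): [2.22, 2.22, 2.57, 3.14, 3.14, 3.14].

## Interface

Orientations are given as [roll, pitch, yaw] about the fixed x, y, z axes, in that order (R = Rz(yaw) Ry(pitch) Rx(roll)).
In Python, from cell import read_state, camera, get_calibration, sign_off gives the robot as it stands.
- The arm moves only by the tool carry_out, never from a script. Its argument "series" is a list of rows, each an object with "delta_pos": the shift along the world's x, y, z in mm, a list of three; "turn": the turn, a rotation vector about the world's x, y, z in rad, a list of three; "hand": the opening, from 0 (shut) to 1 (fully open). A call has 1 to 8 rows; each row is the pose to reach, as a shift and turn from the pose commanded when the call began; what a row does not reach only later rows make up. A row lasts 1/8 s, in which the tool goes at most 62.5 mm and 10.7 degrees, less where a joint would pass 70% of its speed; a pose out of reach is approached as far as the arm can. A call with a gripper value outside its range is refused whole. The fingers move at their own pace and stop on an object; "squeeze" is the grip in N (left out, the last holds). Time passes only in rows, so rows that repeat a pose let the fingers close. It gives the time, the measured TCP pose, the force and the opening at its end, in the units of the state.
- read_state(): the state, without advancing time (a new reading comes with each control period).
- camera(name): name is "scene" or "top" or "wrist"; returns the picture (384x512x3 uint8, red, green, blue); there is no depth.
- get_calibration(name): a dict with "intrinsics" (3x3 intrinsics, pixels), "k1" (the pictures are not rectified: a ray, as slopes to the right and down, at radius r is drawn at 1 + k1 r^2 times it, then the intrinsics apply), "pose" (4x4, takes a point from camera to world coordinates). Camera axes: x right, y down, z forward; pixel columns grow to the right and rows downward; lengths in mm; the calibration is good to about 2 mm. A picture is of the moment at which its call begins: read the wrist's pose just before it. get_calibration takes no time and is no camera call; for the wrist camera it gives the pose at the moment of the call.
- sign_off(): hands the job in, once; it reports no verdict.
The state is a dict: "clock": time; "joints": joint angles; "qd": joint speeds; "effort": joint torques, N m; "eef_pos": TCP position; "eef_rot": TCP orientation; "wrist_force": force on the tool from outside, world axes, zero at the start; "moment": the same for the moment, N m; "finger_gap": finger opening in mm.
Only numpy, scipy, OpenCV 4.12 (cv2) and the standard library are available. Lean on these libraries where they do the work, as an engineer would, in place of code of your own. Each camera call takes 0.05 s, during which the arm holds its last target.

## Task

Make the board safe by pressing the red cut-off button fully down and letting it go. Then point straight down at the blown capacitor on the circuit board (blue sleeve, swollen rust-brown top) with the fingertips just above its middle, 10 to 30 mm clear, keep still there for two seconds, and after that point in the same way for two seconds at the spare in the tray that has the same sleeve colour. Finally raise the hand at least 100 mm above the spares; never bring the fingertips low over any other capacitor, and apart from the button and its housing touch none of the things on the bench.

Things in the scene. Friction and masses are not known exactly. Their poses are not given: they have to be found in the camera images.
- cutoff (a joint): travel of the red cut-off button, m: 0 out, 0.006 fully pressed; a spring returns it; about 5 N presses it fully down
- cutoff_top (a point): centre of the top face of the round red push button (36 mm across), 22 mm above the bench, in a round yellow housing (52 mm across, 12 mm high) fixed on the bench, pressed straight down; z up
- board: dark teal circuit board 180 x 200 mm (its x, y), 3 mm thick, fixed on standoffs, its upper face 12 mm above the bench; origin at bench level under its centre. Other parts on it are at most 30 mm above the bench. Four capacitors are soldered to it, one near each corner (110 mm apart along x, 120 mm along y), which one is at which corner varies
- bad_cap_top (a point): the failed capacitor on the board: a can in a blue sleeve, 22 mm diameter, with a swollen, rust-brown domed top with a black split; the crown is 44 mm above the board's face, 56 mm above the bench; this point is the crown; z up
- good_blue_top (a point): sound capacitor on the board: blue sleeve, flat silver top; 22 mm diameter, 40 mm tall, standing upright; origin of this point: centre of its top; z up (52 mm above the bench)
- good_yellow_top (a point): sound capacitor on the board: yellow sleeve, flat silver top; 22 mm diameter, 40 mm tall, standing upright; origin of this point: centre of its top; z up (52 mm above the bench)
- good_black_top (a point): sound capacitor on the board: black sleeve, flat silver top; 22 mm diameter, 40 mm tall, standing upright; origin of this point: centre of its top; z up (52 mm above the bench)
- tray: grey open spares tray, 174 x 68 mm, walls 22 mm high and 4 mm thick, fixed on the bench, three compartments in a row along its x, one loose new capacitor standing in each; origin at the centre of its underside
- spare_blue_top (a point): new spare capacitor with blue sleeve and flat silver top, loose in a compartment of the tray (which one varies); 22 mm diameter, 40 mm tall, standing upright; origin of this point: centre of its top; z up (44 mm above the bench)
- spare_yellow_top (a point): new spare capacitor with yellow sleeve and flat silver top, loose in a compartment of the tray (which one varies); 22 mm diameter, 40 mm tall, standing upright; origin of this point: centre of its top; z up (44 mm above the bench)
- spare_black_top (a point): new spare capacitor with black sleeve and flat silver top, loose in a compartment of the tray (which one varies); 22 mm diameter, 40 mm tall, standing upright; origin of this point: centre of its top; z up (44 mm above the bench)
- bad_cap: body of that board capacitor, fixed to the board; origin at the centre of its foot
- good_blue: body of that board capacitor, fixed to the board; origin at the centre of its foot
- good_yellow: body of that board capacitor, fixed to the board; origin at the centre of its foot
- good_black: body of that board capacitor, fixed to the board; origin at the centre of its foot
- spare_blue: body of that loose spare, about 25 g; origin at the centre of its foot; z along its axis
- spare_yellow: body of that loose spare, about 25 g; origin at the centre of its foot; z along its axis
- spare_black: body of that loose spare, about 25 g; origin at the centre of its foot; z along its axis
- solder_reel: steel-coloured solder reel, 56 mm diameter, 46 mm high, loose on the bench; origin at its underside
- flux_bottle: amber bottle, 40 mm diameter, 100 mm high, loose; origin at its underside
- paste_jar: white jar with blue cap, 50 mm diameter, 45 mm high, loose; origin at its underside
- screwdriver: red-handled screwdriver, 170 mm long, lying loose along its x, handle to -x; origin near its middle, at bench level
- screw_tin: open steel tin, 56 mm diameter, 40 mm high, loose; origin at its underside
Things that resemble listed ones, but are neither listed nor needed, are in the scene too. What is meant by the part that bears cutoff is not purple, and is the larger of those in its own colour.

How it is judged:
By the outcome, as a careful person would: the job done as asked, in the order asked, and still so for the second after the job is handed in, with the robot touching nothing.
It also fails if it takes over 64 s, if anything falls off the work surface, if the arm or the gripper's body presses on something with over 40 N, if the wrist force passes 120 N, or if a joint passes its speed limit or range.

## Working session

There is one attempt and no reset: what is moved stays moved. The work goes in short steps, Python scripts to look and compute and a tool call to move; the robot and the scene stay as the last step left them, time stands still between calls to the robot, and variables do not carry over. Pictures are saved under pics/ and viewed, and the job is handed in when it is done.

Besides the shell and the picture viewer there is one more tool, called after "Call:" in YAML: its name, and indented under it one key for each argument. carry_out: Moves the arm, as the interface text tells. Its arguments: {"type":"object","properties":{"series":{"type":"array"},"squeeze":{"type":"number"}},"required":["series"]}

```bash
mkdir -p pics; ls
cat > h.py <<'E'
import numpy as np,cv2
from cell import read_state,camera,get_calibration,sign_off
def snap(n,f):
    c=get_calibration(n);im=camera(n);cv2.imwrite(f,cv2.cvtColor(im,cv2.COLOR_RGB2BGR));return im,c
def ray(c,uv):
    K=np.array(c["intrinsics"],float);k=c["k1"]
    D=np.array([k,0,0,0],float)
    p=cv2.undistortPoints(np.array([[uv]],float),K,D)[0,0]
    T=np.array(c["pose"]);return T[:3,3],T[:3,:3]@np.array([p[0],p[1],1])
def onz(c,uv,z):
    o,d=ray(c,uv);return o+d*(z-o[2])/d[2]
def proj(c,P):
    T=np.linalg.inv(np.array(c["pose"]));q=T[:3,:3]@np.array(P,float)+T[:3,3]
    x=q[:2]/q[2];x=x*(1+c["k1"]*(x@x));K=np.array(c["intrinsics"]);return K[:2,:2]@x+K[:2,2]
E
python3 - <<'E'
from h import *
import pickle
print(read_state())
d={}
for n in("scene","top"):
    im,c=snap(n,f"pics/{n}0.png");d[n]=(im,c);print(n,c)
pickle.dump(d,open("d0.pkl","wb"))
E
```

```text
pics
{'clock': 0.0, 'joints': array([ 1.23041769e+00,  3.00474370e-01,  1.52157959e+00, -1.36272042e-05,
        1.32066024e+00, -6.66212637e-02]), 'qd': array([-0.00122305,  0.00013612,  0.00085424,  0.00207171,  0.00013582,
        0.00029988]), 'effort': array([ 4.98035715e-04, -5.31775725e+01, -3.52765381e+01,  7.09727174e-02,
        2.41203932e-02, -4.43341730e-05]), 'eef_pos': array([148.62611633, 529.27594938, 204.8851564 ]), 'eef_rot': array([-3.14047271e+00, -6.14937138e-05,  2.86783863e+00]), 'wrist_force': array([ 0.77643498,  0.50395138, -0.12113951]), 'moment': array([-0.0360717 , -0.08417596, -0.07796228]), 'finger_gap': 93.71850497110019}
scene {'intrinsics': array([[360.31934171,   0.        , 246.87550251],
       [  0.        , 360.31934171, 193.95304382],
       [  0.        ,   0.        ,   1.        ]]), 'k1': -0.04342149679853452, 'pose': array([[ 7.59520066e-01,  3.91076642e-01, -5.19796430e-01,
         1.16236091e+03],
       [ 6.50305402e-01, -4.75222398e-01,  5.92677448e-01,
        -6.14564192e+02],
       [-1.52366000e-02, -7.88176841e-01, -6.15260200e-01,
         7.75649793e+02],
       [ 0.00000000e+00,  0.00000000e+00,  0.00000000e+00,
         1.00000000e+00]])}
top {'intrinsics': array([[357.87074608,   0.        , 251.38706236],
       [  0.        , 357.87074608, 188.37987913],
       [  0.        ,   0.        ,   1.        ]]), 'k1': -0.02453008144414489, 'pose': array([[-6.18902983e-03, -9.95419152e-01,  9.54065402e-02,
         4.46657991e+02],
       [-9.99466383e-01,  3.09758343e-03, -3.25169887e-02,
         9.16078420e+01],
       [ 3.20725036e-02, -9.55568783e-02, -9.94907150e-01,
         1.02438040e+03],
       [ 0.00000000e+00,  0.00000000e+00,  0.00000000e+00,
         1.00000000e+00]])}
```

View pics/top0.png

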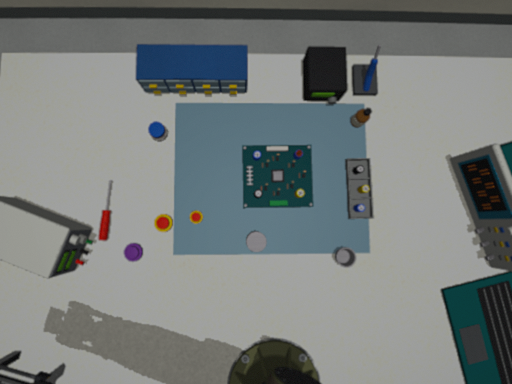

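View pics/scene0.png

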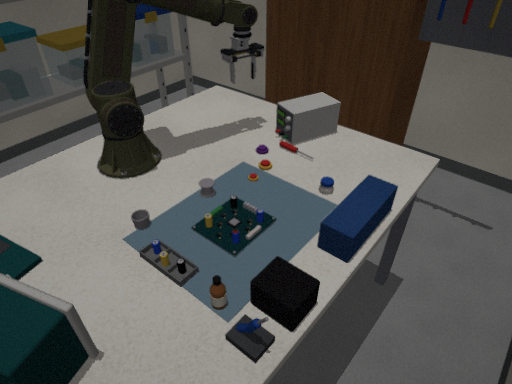

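Run:
```python
from h import *
import pickle
d=pickle.load(open("d0.pkl","rb"))
im,c=d["top"]; b=cv2.cvtColor(im,cv2.COLOR_RGB2BGR)
a=cv2.resize(b[135:270,230:380],None,fx=4,fy=4,interpolation=cv2.INTER_CUBIC)
cv2.imwrite("pics/ct.png",a)
s=cv2.cvtColor(d["scene"][0],cv2.COLOR_RGB2BGR)
x=cv2.resize(s[180:290,130:290],None,fx=4,fy=4,interpolation=cv2.INTER_CUBIC);cv2.imwrite("pics/cs.png",x)
x=cv2.resize(b[195:270,110:220],None,fx=5,fy=5,interpolation=cv2.INTER_CUBIC);cv2.imwrite("pics/cb.png",x)
```

```text
(no output)
```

View pics/ct.png

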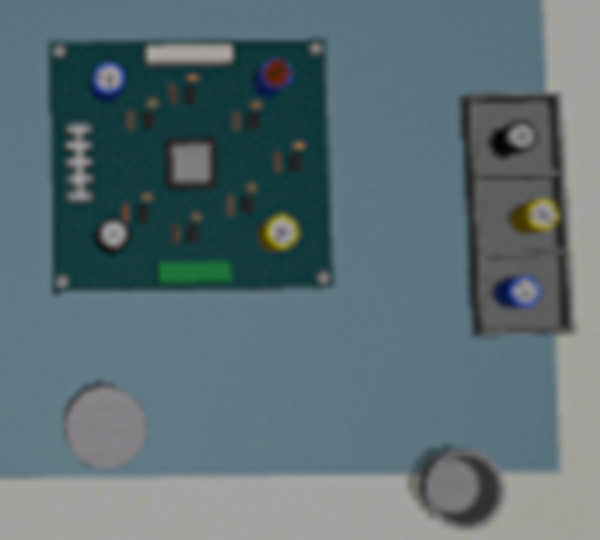

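View pics/cs.png

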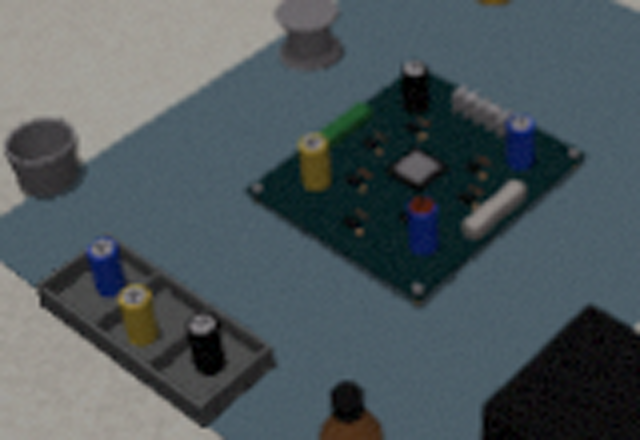

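View pics/cb.png

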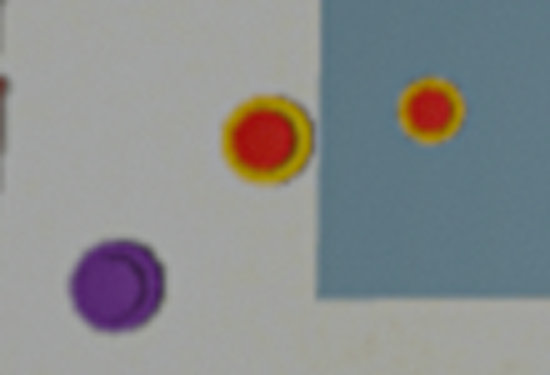

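The top view shows three buttons: a large red one in a yellow housing at (163,223), a small red one at (196,217), and a purple one at (133,252). The large red one fits. Among the board caps, blue with a rust top at (298,153) is the bad one; blue-silver (257,155), black (258,194) and yellow (300,193) are sound. The tray has black (360,169), yellow (365,189) and blue (361,208), so the blue spare is the target. The scene crop agrees.

Run:
```python
from h import *
import pickle
d=pickle.load(open("d0.pkl","rb"))
def cents(im,f,box,mn=6):
    x0,y0,x1,y1=box;h=cv2.cvtColor(im,cv2.COLOR_RGB2HSV)
    m=np.zeros(im.shape[:2],np.uint8);m[y0:y1,x0:x1]=f(h.astype(int))[y0:y1,x0:x1]
    n,l,s,c=cv2.connectedComponentsWithStats(m)
    return [(c[i].round(1),s[i].tolist()) for i in range(1,n) if s[i][4]>=mn]
H=lambda a:a[...,0]
red=lambda h:(((h[...,0]<7)|(h[...,0]>172))&(h[...,1]>150)&(h[...,2]>70)).astype(np.uint8)
rust=lambda h:(((h[...,0]<10)|(h[...,0]>168))&(h[...,1]>100)&(h[...,2]>50)).astype(np.uint8)
sil=lambda h:((h[...,1]<75)&(h[...,2]>125)).astype(np.uint8)
yel=lambda h:((h[...,0]>15)&(h[...,0]<35)&(h[...,1]>130)&(h[...,2]>80)).astype(np.uint8)
T,ct=d["top"];S,cs=d["scene"]
def tri(a,b):
    o1,d1=ray(ct,a);o2,d2=ray(cs,b)
    s=np.linalg.lstsq(np.c_[d1,-d2],o2-o1,rcond=None)[0]
    p,q=o1+s[0]*d1,o2+s[1]*d2;return (p+q)/2,np.linalg.norm(p-q)
def show(n,bT,bS,f,z):
    for a in cents(T,f,bT):print(n,"T",a,onz(ct,a[0],z).round(1))
    for a in cents(S,f,bS):print(n,"S",a,onz(cs,a[0],z).round(1))
show("btn",(140,205,210,240),(240,150,280,190),red,22)
show("hous",(140,205,210,240),(240,150,280,190),yel,12)
show("bad",(288,145,308,163),(225,225,245,245),rust,56)
show("spb",(350,200,372,218),(146,235,164,248),sil,44)
show("spy",(350,180,375,199),(156,245,172,258),sil,44)
show("spk",(350,160,372,178),(172,255,190,268),sil,44)
show("gblue",(248,146,266,164),(252,205,268,215),sil,52)
show("gyel",(290,184,310,203),(200,210,218,222),sil,52)
show("gblk",(248,186,268,203),(225,190,242,203),sil,52)
for nm,z,uv in [("reel",46,(256.5,241.5)),("tin",40,(343,256)),("bottle",100,(364,113)),("jar",45,(157,130)),("corner",12,(244.7,148)),("corner",12,(309,147)),("corner",12,(245.5,205.5)),("corner",12,(311,204.5))]:
    print(nm,onz(ct,uv,z).round(0))
```

```text
btn T (array([195.6, 216.7]), [192, 213, 8, 8, 43]) [464.1 214.6  22. ]
btn T (array([162.2, 222.5]), [157, 218, 11, 10, 93]) [448.5 306.8  22. ]
btn S (array([265. , 162.8]), [261, 160, 9, 6, 38]) [453.4 302.3  22. ]
btn S (array([252.7, 175.5]), [250, 174, 6, 4, 22]) [471.1 207.7  22. ]
hous T (array([196. , 216.6]), [190, 211, 13, 12, 68]) [464.6 214.7  12. ]
hous T (array([163.7, 222.3]), [155, 214, 17, 18, 125]) [449.1 304.8  12. ]
hous S (array([264.9, 166.4]), [259, 163, 13, 7, 48]) [459.2 294.5  12. ]
hous S (array([253.2, 178.5]), [249, 176, 9, 5, 24]) [475.5 205.2  12. ]
bad T (array([299.1, 152.6]), [297, 150, 5, 6, 16]) [638.3 -72.4  56. ]
bad S (array([234.8, 230.8]), [233, 229, 5, 4, 15]) [639.5 -74.1  56. ]
spb T (array([361. , 207.3]), [359, 205, 5, 6, 24]) [ 487.  -244.3   44. ]
spy T (array([372.9, 188.6]), [371, 180, 4, 19, 58]) [ 539.  -279.8   44. ]
spy T (array([365.4, 188. ]), [363, 186, 6, 5, 24]) [ 540.7 -258.6   44. ]
spk T (array([370.8, 167.1]), [370, 160, 2, 18, 23]) [ 599.6 -276.3   44. ]
spk T (array([360. , 168.5]), [358, 167, 5, 4, 14]) [ 595.7 -245.3   44. ]
gblue T (array([256.8, 154. ]), [254, 152, 6, 5, 23]) [635.1  44.3  52. ]
gyel T (array([300.2, 192.4]), [298, 190, 6, 6, 24]) [528.4 -74.   52. ]
gblk T (array([258., 193.]), [256, 191, 5, 5, 21]) [527.2  41.8  52. ]
reel [396.  47.  46.]
tin [ 354. -191.   40.]
bottle [ 738. -243.  100.]
jar [704. 321.  45.]
corner [660.  77.  12.]
corner [ 663. -109.   12.]
corner [495.  75.  12.]
corner [ 497. -111.   12.]
```

Call:
carry_out:
  series:
    - {"delta_pos": [300, -223, -65], "turn": [0, 0, 0], "hand": 0}
    - {"delta_pos": [300, -223, -65], "turn": [0, 0, 0], "hand": 0}
    - {"delta_pos": [300, -223, -65], "turn": [0, 0, 0], "hand": 0}
    - {"delta_pos": [300, -223, -65], "turn": [0, 0, 0], "hand": 0}
    - {"delta_pos": [300, -223, -65], "turn": [0, 0, 0], "hand": 0}
    - {"delta_pos": [300, -223, -65], "turn": [0, 0, 0], "hand": 0}
    - {"delta_pos": [300, -223, -65], "turn": [0, 0, 0], "hand": 0}
    - {"delta_pos": [300, -223, -65], "turn": [0, 0, 0], "hand": 0}

```text
clock: 1.1
eef_pos: [448.4, 306.5, 140.2]
eef_rot: [-3.141, -0.001, 2.867]
wrist_force: [-0.3, 0.1, -0.6]
finger_gap: 17.4
```

Run:
```python
from h import *
s=read_state();print(s["clock"],s["eef_pos"],s["eef_rot"],s["finger_gap"],s["wrist_force"])
im,c=snap("wrist","pics/w1.png");print(c["pose"])
print(proj(c,(448.5,306,22)), proj(c,s["eef_pos"]))
import pickle;pickle.dump((im,c),open("w1.pkl","wb"))
```

```text
1.1 [448.44806863 306.4942922  140.17780747] [-3.14113037e+00 -6.36284582e-04  2.86716609e+00] 17.39087086063064 [-0.2751361   0.0735724  -0.63348007]
[[ 2.72152473e-01  9.30359972e-01  2.45689547e-01  3.76890006e+02]
 [ 9.62253777e-01 -2.62909941e-01 -7.03280198e-02  3.26716590e+02]
 [-8.36150015e-04  2.55555640e-01 -9.66793988e-01  3.20558219e+02]
 [ 0.00000000e+00  0.00000000e+00  0.00000000e+00  1.00000000e+00]]
[253.92602708 191.01620829] [254.40894415 238.42252565]
```

View pics/w1.png

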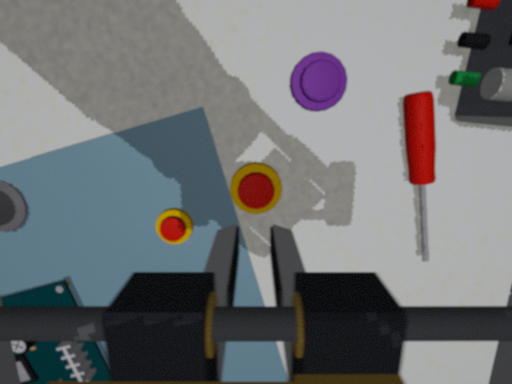

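The wrist view shows the large red button at (256,190), against (254,191) predicted, so they agree within 2 mm. The decoys are the small red at (174,229) and the purple at (319,81). I'll descend onto the large one.

Call:
carry_out:
  series:
    - {"delta_pos": [0.5, 0.5, -50], "turn": [0, 0, 0], "hand": 0}
    - {"delta_pos": [0.5, 0.5, -95], "turn": [0, 0, 0], "hand": 0}
    - {"delta_pos": [0.5, 0.5, -110], "turn": [0, 0, 0], "hand": 0}
    - {"delta_pos": [0.5, 0.5, -115], "turn": [0, 0, 0], "hand": 0}
    - {"delta_pos": [0.5, 0.5, -120], "turn": [0, 0, 0], "hand": 0}
    - {"delta_pos": [0.5, 0.5, -122], "turn": [0, 0, 0], "hand": 0}
    - {"delta_pos": [0.5, 0.5, -124], "turn": [0, 0, 0], "hand": 0}
    - {"delta_pos": [0.5, 0.5, -124], "turn": [0, 0, 0], "hand": 0}

```text
clock: 2.15
eef_pos: [449.7, 307.4, 17.1]
eef_rot: [3.14, 0.001, 2.868]
wrist_force: [0.6, 2.5, 3.5]
finger_gap: 0.6
```

Call:
carry_out:
  series:
    - {"delta_pos": [0, 0, -1], "turn": [0, 0, 0], "hand": 0}
    - {"delta_pos": [0, 0, -2], "turn": [0, 0, 0], "hand": 0}
    - {"delta_pos": [0, 0, -3], "turn": [0, 0, 0], "hand": 0}
    - {"delta_pos": [0, 0, -3], "turn": [0, 0, 0], "hand": 0}

```text
clock: 2.65
eef_pos: [449.9, 307.4, 15.7]
eef_rot: [3.14, 0.001, 2.868]
wrist_force: [-7.8, -1.7, 30.0]
finger_gap: 0.1
```

The force jumped to 30 N at z = 15.7, so the button is at its end stop. Now I'll let it go and travel high to the bad cap.

Call:
carry_out:
  series:
    - {"delta_pos": [0, 0, 10], "turn": [0, 0, 0], "hand": 0}
    - {"delta_pos": [0, 0, 60], "turn": [0, 0, 0], "hand": 0}
    - {"delta_pos": [0, 0, 120], "turn": [0, 0, 0], "hand": 0}
    - {"delta_pos": [0, 0, 165], "turn": [0, 0, 0], "hand": 0}
    - {"delta_pos": [0, 0, 165], "turn": [0, 0, 0], "hand": 0}

```text
clock: 3.28
eef_pos: [450.0, 307.3, 181.4]
eef_rot: [3.139, 0.003, 2.868]
wrist_force: [-0.3, 0.1, 0.0]
finger_gap: 0.6
```

Run:
```python
from h import *
s=read_state();print(s["clock"],s["eef_pos"],s["wrist_force"],s["finger_gap"])
im,c=snap("wrist","pics/w2.png")
x=cv2.resize(cv2.cvtColor(im,cv2.COLOR_RGB2BGR)[130:270,160:340],None,fx=4,fy=4);cv2.imwrite("pics/w2c.png",x)
```

```text
3.275 [450.04688776 307.26959043 181.40908001] [-0.290852    0.08960574  0.00050828] 0.6397930856154613
```

View pics/w2c.png

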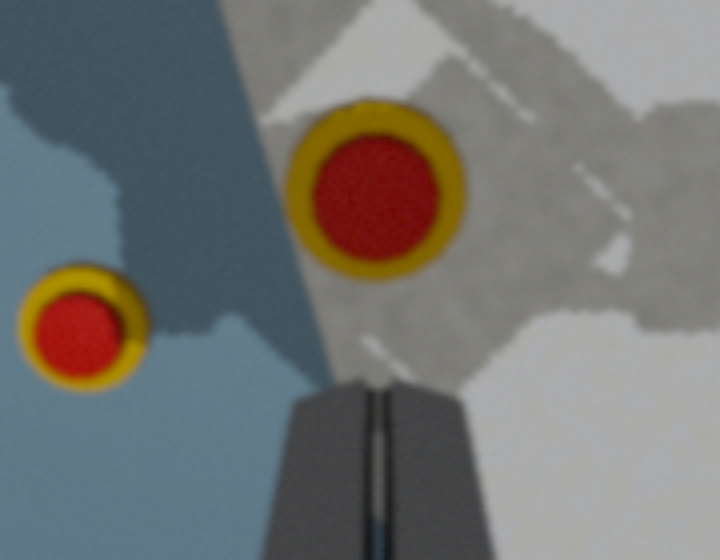

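Call:
carry_out:
  series:
    - {"delta_pos": [190, -380, 0], "turn": [0, 0, 0], "hand": 0}
    - {"delta_pos": [190, -380, 0], "turn": [0, 0, 0], "hand": 0}
    - {"delta_pos": [190, -380, 0], "turn": [0, 0, 0], "hand": 0}
    - {"delta_pos": [190, -380, 0], "turn": [0, 0, 0], "hand": 0}
    - {"delta_pos": [190, -380, 0], "turn": [0, 0, 0], "hand": 0}
    - {"delta_pos": [190, -380, 0], "turn": [0, 0, 0], "hand": 0}
    - {"delta_pos": [190, -380, 0], "turn": [0, 0, 0], "hand": 0}
    - {"delta_pos": [190, -380, 0], "turn": [0, 0, 0], "hand": 0}

```text
clock: 4.32
eef_pos: [638.9, -76.1, 175.3]
eef_rot: [-3.141, -0.004, 2.864]
wrist_force: [-0.6, 0.8, 0.4]
finger_gap: 0.4
```

Run:
```python
from h import *
import pickle
s=read_state();print(s["clock"],s["eef_pos"],s["eef_rot"])
im,c=snap("wrist","pics/w3.png");pickle.dump((im,c),open("w3.pkl","wb"))
for P in [(638.5,-73,56),(635,44,52),(528.4,-74,52),(527,42,52),(487,-244,44)]:print(P,proj(c,P).round(1))
```

```text
4.325 [638.88073308 -76.05373745 175.34792054] [-3.14072044 -0.00423906  2.86396091]
(638.5, -73, 56) [257.4 189.8]
(635, 44, 52) [375.9 152.1]
(528.4, -74, 52) [222.5  73.1]
(527, 42, 52) [350.5  32.1]
(487, -244, 44) [33.5 82.4]
```

View pics/w3.png

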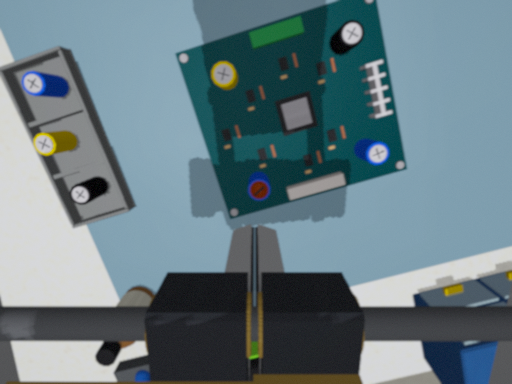

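w2 shows the button back out with the hand clear. w3 shows the bad cap's rust top at (259,189), against (257,190) predicted, and the blue spare's top at (33,83). I'll measure both.

Run:
```python
from h import *
import pickle
im,c=pickle.load(open("w3.pkl","rb"));h=cv2.cvtColor(im,cv2.COLOR_RGB2HSV).astype(int)
def cen(m,b):
    x0,y0,x1,y1=b;k=np.zeros(m.shape,np.uint8);k[y0:y1,x0:x1]=m[y0:y1,x0:x1]
    n,l,s,cc=cv2.connectedComponentsWithStats(k);i=1+np.argmax(s[1:,4]);return cc[i],s[i]
rust=((h[...,0]<12)|(h[...,0]>168))&(h[...,1]>90)&(h[...,2]>50)
sil=(h[...,1]<75)&(h[...,2]>120)
for n,m,b,z in[("bad",rust,(245,172,275,205),56),("gb",sil,(362,140,392,168),52),("gy",sil,(208,60,240,90),52),("gk",sil,(337,20,364,47),52),("spb",sil,(20,70,48,96),44)]:
    p,s=cen(m,b);print(n,p.round(1),s,onz(c,p,z).round(1))
x=cv2.resize(cv2.cvtColor(im,cv2.COLOR_RGB2BGR)[160:260,210:310],None,fx=5,fy=5);cv2.imwrite("pics/w3c.png",x)
```

```text
bad [258.6 189.5] [251 182  16  16 204] [638.5 -71.8  56. ]
gb [377.6 153.1] [369 145  18  17 237] [636.4  45.4  52. ]
gy [222.9  73.6] [214  65  18  19 265] [528.9 -73.8  52. ]
gk [351.6  32.9] [342  22  20  22 343] [527.8  42.8  52. ]
spb [32.6 82.9] [ 24  74  18  19 265] [ 487.1 -245.    44. ]
```

View pics/w3c.png

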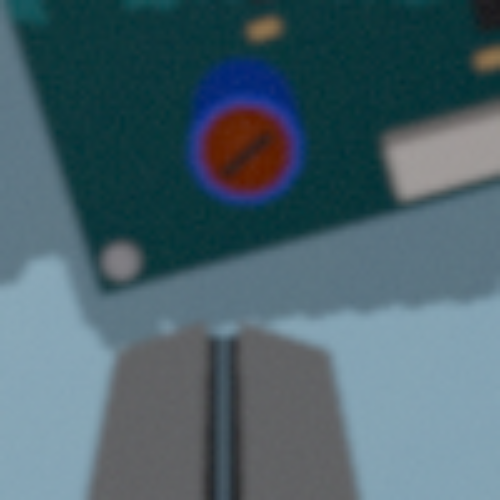

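The crop confirms the rust top with a black split at (259,189), which gives (638.4, -72.2). The top, scene and wrist views and the board grid all agree. I'll descend over it.

Call:
carry_out:
  series:
    - {"delta_pos": [-1, 1, 0], "turn": [0, 0, 0], "hand": 0}
    - {"delta_pos": [-1, 1, -30], "turn": [0, 0, 0], "hand": 0}
    - {"delta_pos": [-1, 1, -65], "turn": [0, 0, 0], "hand": 0}
    - {"delta_pos": [-1, 1, -90], "turn": [0, 0, 0], "hand": 0}
    - {"delta_pos": [-1, 1, -99], "turn": [0, 0, 0], "hand": 0}
    - {"delta_pos": [-1, 1, -101], "turn": [0, 0, 0], "hand": 0}
    - {"delta_pos": [-1, 1, -101], "turn": [0, 0, 0], "hand": 0}
    - {"delta_pos": [-1, 1, -101], "turn": [0, 0, 0], "hand": 0}

```text
clock: 5.38
eef_pos: [638.6, -72.0, 78.4]
eef_rot: [3.141, 0.001, 2.868]
wrist_force: [-0.0, 0.5, -0.6]
finger_gap: 0.5
```

Run:
```python
from h import *
s=read_state();print(s["clock"],s["eef_pos"],s["eef_rot"])
im,c=snap("wrist","pics/w4.png")
x=cv2.cvtColor(camera("scene"),cv2.COLOR_RGB2BGR)[150:270,170:290];cv2.imwrite("pics/s4.png",cv2.resize(x,None,fx=4,fy=4))
```

```text
5.375 [638.57314015 -71.98113386  78.40653436] [3.14145156e+00 1.38686682e-03 2.86791776e+00]
```

View pics/w4.png

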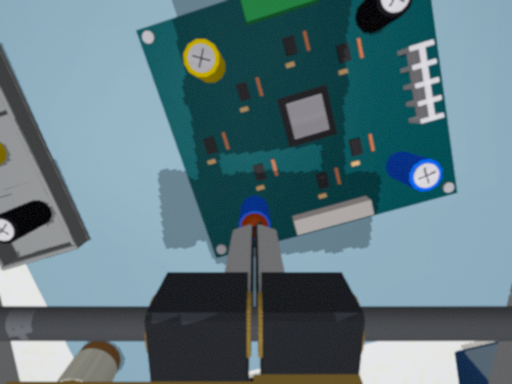

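View pics/s4.png

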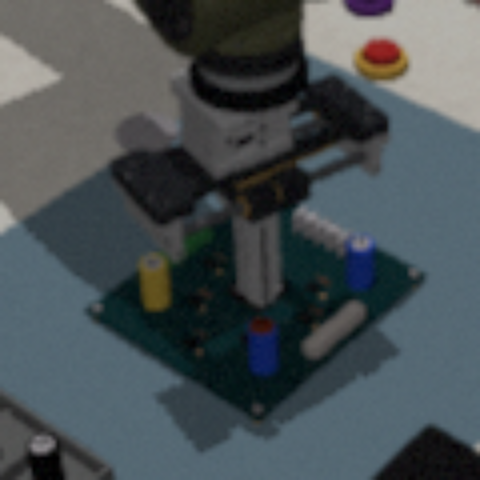

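The tips are over the rust top with about 22 mm clear. I'll hold for 2.9 s.

Call:
carry_out:
  series:
    - {"delta_pos": [0, 0, -2], "turn": [0, 0, 0], "hand": 0}
    - {"delta_pos": [0, 0, -2], "turn": [0, 0, 0], "hand": 0}
    - {"delta_pos": [0, 0, -2], "turn": [0, 0, 0], "hand": 0}
    - {"delta_pos": [0, 0, -2], "turn": [0, 0, 0], "hand": 0}
    - {"delta_pos": [0, 0, -2], "turn": [0, 0, 0], "hand": 0}
    - {"delta_pos": [0, 0, -2], "turn": [0, 0, 0], "hand": 0}
    - {"delta_pos": [0, 0, -2], "turn": [0, 0, 0], "hand": 0}
    - {"delta_pos": [0, 0, -2], "turn": [0, 0, 0], "hand": 0}

```text
clock: 6.48
eef_pos: [638.2, -72.0, 75.5]
eef_rot: [-3.142, -0.0, 2.868]
wrist_force: [0.7, 0.0, 0.3]
finger_gap: 0.8
```

Call:
carry_out:
  series:
    - {"delta_pos": [0, 0, 0], "turn": [0, 0, 0], "hand": 0}
    - {"delta_pos": [0, 0, 0], "turn": [0, 0, 0], "hand": 0}
    - {"delta_pos": [0, 0, 0], "turn": [0, 0, 0], "hand": 0}
    - {"delta_pos": [0, 0, 0], "turn": [0, 0, 0], "hand": 0}
    - {"delta_pos": [0, 0, 0], "turn": [0, 0, 0], "hand": 0}
    - {"delta_pos": [0, 0, 0], "turn": [0, 0, 0], "hand": 0}
    - {"delta_pos": [0, 0, 0], "turn": [0, 0, 0], "hand": 0}
    - {"delta_pos": [0, 0, 0], "turn": [0, 0, 0], "hand": 0}

```text
clock: 7.48
eef_pos: [638.2, -72.0, 75.5]
eef_rot: [-3.142, 0.0, 2.868]
wrist_force: [-1.0, 0.9, 0.6]
finger_gap: 0.7
```

Call:
carry_out:
  series:
    - {"delta_pos": [0, 0, 0], "turn": [0, 0, 0], "hand": 0}
    - {"delta_pos": [0, 0, 0], "turn": [0, 0, 0], "hand": 0}
    - {"delta_pos": [0, 0, 0], "turn": [0, 0, 0], "hand": 0}
    - {"delta_pos": [0, 0, 0], "turn": [0, 0, 0], "hand": 0}
    - {"delta_pos": [0, 0, 0], "turn": [0, 0, 0], "hand": 0}
    - {"delta_pos": [0, 0, 0], "turn": [0, 0, 0], "hand": 0}
    - {"delta_pos": [0, 0, 0], "turn": [0, 0, 0], "hand": 0}
    - {"delta_pos": [0, 0, 0], "turn": [0, 0, 0], "hand": 0}

```text
clock: 8.48
eef_pos: [638.2, -72.0, 75.4]
eef_rot: [-3.142, 0.0, 2.868]
wrist_force: [-0.2, -0.7, -0.3]
finger_gap: 0.3
```

Call:
carry_out:
  series:
    - {"delta_pos": [0, 0, 50], "turn": [0, 0, 0], "hand": 0}
    - {"delta_pos": [0, 0, 100], "turn": [0, 0, 0], "hand": 0}
    - {"delta_pos": [0, 0, 100], "turn": [0, 0, 0], "hand": 0}
    - {"delta_pos": [-151, -172, 100], "turn": [0, 0, 0], "hand": 0}
    - {"delta_pos": [-151, -172, 100], "turn": [0, 0, 0], "hand": 0}
    - {"delta_pos": [-151, -172, 100], "turn": [0, 0, 0], "hand": 0}
    - {"delta_pos": [-151, -172, 100], "turn": [0, 0, 0], "hand": 0}
    - {"delta_pos": [-151, -172, 100], "turn": [0, 0, 0], "hand": 0}

```text
clock: 9.48
eef_pos: [485.6, -245.6, 174.8]
eef_rot: [3.142, -0.001, 2.865]
wrist_force: [0.6, -0.1, 0.6]
finger_gap: 0.2
```

Run:
```python
from h import *
s=read_state();print(s["clock"],s["eef_pos"],s["eef_rot"])
im,c=snap("wrist","pics/w5.png");h=cv2.cvtColor(im,cv2.COLOR_RGB2HSV).astype(int)
print(proj(c,(487,-244.6,44)))
m=((h[...,1]<75)&(h[...,2]>120)).astype(np.uint8)
n,l,st,cc=cv2.connectedComponentsWithStats(m)
for i in range(1,n):
    if 80<st[i,4]<900: print(cc[i].round(1),st[i].tolist(),onz(c,cc[i],44).round(1))
```

```text
9.475 [ 485.58116666 -245.60825447  174.806577  ] [ 3.14150299e+00 -9.41929549e-04  2.86451015e+00]
[255.71670808 188.90011814]
[447.3  12.8] [444, 0, 9, 28, 86] [381.1 -41.   44. ]
[252.8  38.8] [244, 21, 19, 39, 475] [ 354.7 -209.7   44. ]
[447.3  39.6] [442, 26, 13, 27, 100] [402.6 -43.8  44. ]
[454.7 114.9] [444, 98, 23, 33, 212] [469.5 -45.5  44. ]
[438.3 185.4] [430, 178, 17, 16, 212] [533.3 -69.5  44. ]
[256.3 190.1] [249, 183, 16, 15, 128] [ 488.3 -244.3   44. ]
[480.  208.3] [468, 196, 25, 26, 491] [568.7 -32.   44. ]
[371.6 265.9] [353, 241, 38, 58, 493] [ 601.5 -149.4   44. ]
[488.  275.1] [465, 264, 47, 24, 565] [646.6 -31.3  44. ]
[253.8 360.7] [249, 341, 11, 41, 362] [ 683.1 -302.6   44. ]
```

View pics/w5.png

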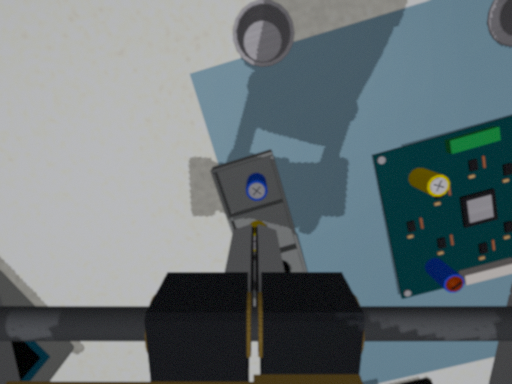

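The blue spare's top is at (256,190), giving (488, -244), consistent with the first estimate of (487, -244). I'll descend to about 20 mm clear.

Call:
carry_out:
  series:
    - {"delta_pos": [0.3, -0.4, 0], "turn": [0, 0, 0], "hand": 0}
    - {"delta_pos": [0.3, -0.4, -35], "turn": [0, 0, 0], "hand": 0}
    - {"delta_pos": [0.3, -0.4, -75], "turn": [0, 0, 0], "hand": 0}
    - {"delta_pos": [0.3, -0.4, -100], "turn": [0, 0, 0], "hand": 0}
    - {"delta_pos": [0.3, -0.4, -109], "turn": [0, 0, 0], "hand": 0}
    - {"delta_pos": [0.3, -0.4, -111], "turn": [0, 0, 0], "hand": 0}
    - {"delta_pos": [0.3, -0.4, -111], "turn": [0, 0, 0], "hand": 0}
    - {"delta_pos": [0.3, -0.4, -111], "turn": [0, 0, 0], "hand": 0}

```text
clock: 10.52
eef_pos: [487.9, -244.6, 65.3]
eef_rot: [-3.141, 0.001, 2.868]
wrist_force: [0.2, -1.0, -0.1]
finger_gap: 0.6
```

Run:
```python
from h import *
s=read_state();print(s["clock"],s["eef_pos"],s["eef_rot"])
x=cv2.cvtColor(camera("scene"),cv2.COLOR_RGB2BGR)[190:290,110:230];cv2.imwrite("pics/s6.png",cv2.resize(x,None,fx=5,fy=5))
```

```text
10.525 [ 487.90468732 -244.56531538   65.2822012 ] [-3.14125345e+00  1.33287064e-03  2.86784267e+00]
```

View pics/s6.png

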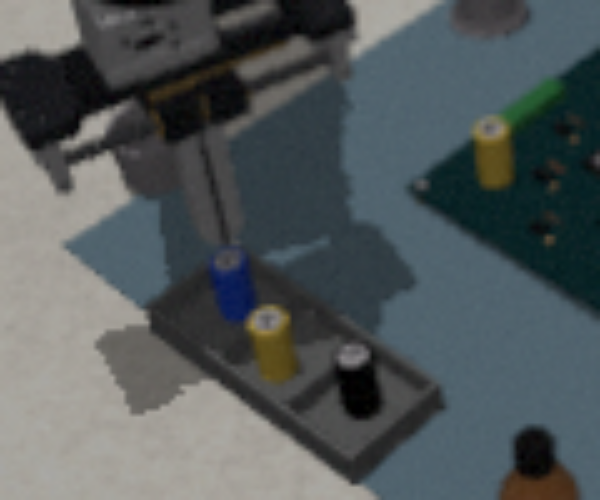

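The tips stand just above the blue spare, nothing touched. I'll hold for 3 s, then raise.

Call:
carry_out:
  series:
    - {"delta_pos": [0, 0, 0], "turn": [0, 0, 0], "hand": 0}
    - {"delta_pos": [0, 0, 0], "turn": [0, 0, 0], "hand": 0}
    - {"delta_pos": [0, 0, 0], "turn": [0, 0, 0], "hand": 0}
    - {"delta_pos": [0, 0, 0], "turn": [0, 0, 0], "hand": 0}
    - {"delta_pos": [0, 0, 0], "turn": [0, 0, 0], "hand": 0}
    - {"delta_pos": [0, 0, 0], "turn": [0, 0, 0], "hand": 0}
    - {"delta_pos": [0, 0, 0], "turn": [0, 0, 0], "hand": 0}
    - {"delta_pos": [0, 0, 0], "turn": [0, 0, 0], "hand": 0}

```text
clock: 11.58
eef_pos: [487.5, -244.4, 64.4]
eef_rot: [3.142, -0.0, 2.868]
wrist_force: [1.3, -0.4, 0.2]
finger_gap: 0.7
```

Call:
carry_out:
  series:
    - {"delta_pos": [0, 0, 0], "turn": [0, 0, 0], "hand": 0}
    - {"delta_pos": [0, 0, 0], "turn": [0, 0, 0], "hand": 0}
    - {"delta_pos": [0, 0, 0], "turn": [0, 0, 0], "hand": 0}
    - {"delta_pos": [0, 0, 0], "turn": [0, 0, 0], "hand": 0}
    - {"delta_pos": [0, 0, 0], "turn": [0, 0, 0], "hand": 0}
    - {"delta_pos": [0, 0, 0], "turn": [0, 0, 0], "hand": 0}
    - {"delta_pos": [0, 0, 0], "turn": [0, 0, 0], "hand": 0}
    - {"delta_pos": [0, 0, 0], "turn": [0, 0, 0], "hand": 0}

```text
clock: 12.58
eef_pos: [487.5, -244.4, 64.5]
eef_rot: [-3.142, -0.0, 2.868]
wrist_force: [-1.0, 0.4, 0.2]
finger_gap: 0.6
```

Call:
carry_out:
  series:
    - {"delta_pos": [0, 0, 0], "turn": [0, 0, 0], "hand": 0}
    - {"delta_pos": [0, 0, 0], "turn": [0, 0, 0], "hand": 0}
    - {"delta_pos": [0, 0, 0], "turn": [0, 0, 0], "hand": 0}
    - {"delta_pos": [0, 0, 0], "turn": [0, 0, 0], "hand": 0}
    - {"delta_pos": [0, 0, 0], "turn": [0, 0, 0], "hand": 0}
    - {"delta_pos": [0, 0, 0], "turn": [0, 0, 0], "hand": 0}
    - {"delta_pos": [0, 0, 0], "turn": [0, 0, 0], "hand": 0}
    - {"delta_pos": [0, 0, 0], "turn": [0, 0, 0], "hand": 0}

```text
clock: 13.58
eef_pos: [487.5, -244.4, 64.4]
eef_rot: [-3.142, 0.0, 2.868]
wrist_force: [-0.2, 0.9, -0.7]
finger_gap: 0.9
```

Call:
carry_out:
  series:
    - {"delta_pos": [0, 0, 50], "turn": [0, 0, 0], "hand": 0}
    - {"delta_pos": [0, 0, 100], "turn": [0, 0, 0], "hand": 0}
    - {"delta_pos": [0, 0, 145], "turn": [0, 0, 0], "hand": 0}
    - {"delta_pos": [0, 0, 160], "turn": [0, 0, 0], "hand": 0}
    - {"delta_pos": [0, 0, 160], "turn": [0, 0, 0], "hand": 0}
    - {"delta_pos": [0, 0, 160], "turn": [0, 0, 0], "hand": 0}
    - {"delta_pos": [0, 0, 160], "turn": [0, 0, 0], "hand": 0}
    - {"delta_pos": [0, 0, 160], "turn": [0, 0, 0], "hand": 0}

```text
clock: 14.58
eef_pos: [487.4, -244.3, 223.7]
eef_rot: [3.141, -0.001, 2.868]
wrist_force: [0.5, 0.9, -0.5]
finger_gap: 0.8
```

Run:
```python
from h import *
s=read_state();print(s["clock"],s["eef_pos"],s["wrist_force"])
snap("scene","pics/s7.png")
```

```text
14.575 [ 487.37234804 -244.31992511  223.72858506] [ 0.45371386  0.91454474 -0.47855212]
```

View pics/s7.png

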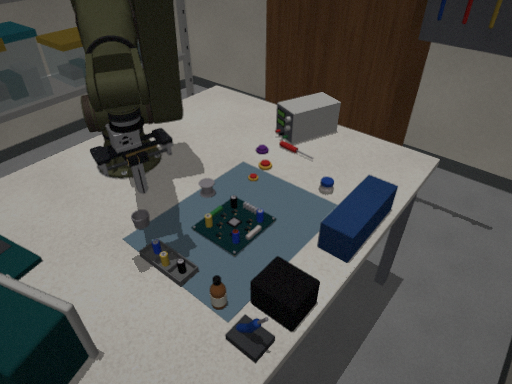

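The scene is unchanged: spares at (157,246), (165,258) and (181,265), button at (265,165). The hand is 180 mm above the spares.

```bash
python3 -c "
from cell import sign_off;print(sign_off())"
```

```text
the job is handed in; nothing more can be done
None
```

The job is done and handed in at 14.6 s on the robot's clock; sign-off gives no verdict.

- **Button:** I pressed the larger red button until the force rose to 30 N at z = 15.7 mm, which is its end stop. After I let go, a wrist picture showed it clear of the hand and apparently back out.
- **Blown capacitor:** I held the fingertips over it at (638.2, -72.0), about 19.5 mm above the crown, for about 3 s.
- **Blue spare:** I then held over it at (487.5, -244.4), about 20 mm clear, for about 3 s.
- **Finish:** I raised the hand to z = 224 mm, about 180 mm above the spares.

**Last checks:** the final scene picture shows everything where it was, and the wrist force is about zero. The camera estimates of the two capacitors agreed within about 2 mm. For the button, the scene view differed from the top view by about 5–7 mm; I used the top view, which the wrist view matched within about 2 mm.

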